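# Gauge the depth of a dry-block well and set the length slide

## Robot

A 6-joint arm with a two-finger parallel gripper is mounted at the origin on a cart in front of the work surface, level with it; the furniture and walls round the work are solid. World frame = base frame: x ahead of the robot, y to its left, z up, the work surface at z = 0. Lengths are in m, angles in rad, forces in N, time in s.
With the tool pointing down it reaches from about 0.35 to 0.975 m from the base axis. Payload 4.9 kg.
Tool frame: the origin (TCP) lies on the centre line of the jaws, within the pads' length; the fingertips stand manip.tcp_to_tips ahead of it and the grasp point (between the pads) is the TCP (manip.tcp_to_tips is the distance from the TCP to the fingertips, in m); y points along the fingers, z is the direction in which the jaws open and shut, and the axes are right-handed (so a half turn about y gives the same grasp; the last joint's range is limited). The gripper opens to 85 mm and grips with 20 to 120 N. Pads are 22 mm wide; open, the fingers measure 114 mm over their backs; the gripper's body (76 mm by 85 mm) begins 54 mm behind the grasp point. The pads swing forward as they close: fully open they stand 13 mm farther back than shut.
Start: joints at [1.046, 0.053, 1.613, -0, 1.476, -0.119], TCP at [0.247, 0.574, 0.25] pointing down, gripper open.
Joint ranges: [-3.01, 3.01], [-1.01, 2.22], [0.06, 2.58], [-1.02, 4.17], [0.09, 2.62], [-3.14, 3.14]. Speed limits (rad/s): [2.57, 2.57, 3.14, 3.14, 3.14, 3.14].

## Interface

Orientations are given as a unit quaternion [w, x, y, z].
In Python, from plant import manip gives the robot as it stands.
- The arm moves only by the tool apply_moves, never from a script. Its argument "moves" is a list of rows, each a list of 7 numbers: the gripper's target within -1 to 1 (shut at 1, half-way at 0, fully open at -1), then the shift along the tool's x, y, z in mm, then the turn, a rotation vector about the tool's x, y, z in degrees. A call has 1 to 20 rows; each row shifts and turns the commanded pose from where the row before left it, along the tool's axes as they then stand; what a row does not reach is not made up. A row lasts 1/10 s, in which the tool goes at most 50 mm and 8.59 degrees, less where a joint would pass 70% of its speed; a pose out of reach is approached as far as the arm can. A call with a gripper value outside its range is refused whole. The fingers move at their own pace and stop on an object; the grip force is fixed at half the most. Time passes only in rows, so rows that do not move let the fingers close. It gives the time, the measured TCP pose, the force and the opening at its end, in the units of the state.
- manip.state(): the state, without advancing time (a new reading comes with each control period).
- manip.grab_frame(name): name is "side" or "top"; returns the picture (420x560x3 uint8, blue, green, red); there is no depth.
- manip.calibration(name): a dict with "mtx" (3x3 intrinsics, pixels), "T" (4x4, takes a point from camera to world coordinates). Camera axes: x right, y down, z forward; pixel columns grow to the right and rows downward; lengths in m; the calibration is good to about 2 mm. A picture is of the moment at which its call begins. calibration takes no time and is no camera call.
- manip.job_done(): hands the job in, once; it reports no verdict.
The state is a dict: "time": time; "joint_pos": joint angles; "joint_vel": joint speeds; "joint_efforts": joint torques, N m; "tool_pos": TCP position; "tool_rot": TCP orientation; "contact_force": force on the tool from outside, world axes, zero at the start; "ft_torque": the same for the moment, N m; "gripper_width": opening from 0.0 (shut) to 1.0 (fully open).
Only numpy, scipy, OpenCV 4.12 (cv2) and the standard library are available. Lean on these libraries where they do the work, as an engineer would, in place of code of your own. Each camera call takes 0.05 s, during which the arm holds its last target. There are 200 camera calls.

## Task

Find how deep the well in the aluminium block is: pick up the red-handled depth rod, lay it in the orange sloped rest with its handle end up and let go, so that you can take it again by its handle, and then lower it gently, tip first, into the well until it bottoms, never dropping it in. Leave the rod standing there released, read how much of it (handle included) stands out above the block's top, and only then push the blue slide along its scale to that length, to within 5 mm, and let go. Do not knock or shift the glassware, bottle and cup standing around.

Things in the scene. Friction and masses are not known exactly. Their poses are not given: they have to be found in the camera images.
- rod_center (a point): Centre of the depth rod, half-way along, on its axis. The rod is 170 mm long: a round steel shaft 16 mm thick, 128 mm long, with dark rings 10 mm apart, then a flat red handle. Axes: x along the rod from tip to handle, y across the handle's width, z across its thickness. It starts lying flat on the worktop, axis 8 mm up; about 90 g; balances within 5 mm of this point.
- rod_tip (a point): Free end of the rod's shaft, on its axis, 85 mm from rod_center; same axes (x points towards the handle). The tip is bevelled: 9 mm across at the very end, full 16 mm after 6 mm.
- rod_head (a point): End face of the rod's red handle, on the axis, 85 mm from rod_center and 170 mm from rod_tip; same axes. The handle takes up the 42 mm next to this point; it is 30 mm wide (y) and 16 mm thick (z).
- rod: The whole depth rod; its origin lies 8 mm off its axis beside rod_center (underside as it lies at the start); same axes as rod_center.
- rest: Orange sloped rest, fixed: origin under the middle of the rod's place, on the worktop; grey foot plate 150 x 70 mm, 8 mm thick. x is level and points to the raised end, z up. Two open V-notches, 30 mm wide over the top, carry the rod: one under its first 28 mm from the tip, one from 106 to 118 mm from the tip, on a post 12 mm wide. Elsewhere the rod is free all round.
- rest_seat (a point): Where rod_center lies when the rod is fully down in the sloped rest, 94 mm above the worktop. Axes as rest. The rod then lies along (x + z)/sqrt2, sloping at 45 degrees, handle end up, its tip against a small stop.
- rest_top (a point): Where rod_head lies when the rod is fully down in the sloped rest, 85 mm up the slope from rest_seat. Axes as rest.
- well_mouth (a point): Centre of the well's mouth in the top face of the fixed aluminium block (80 x 80 mm, top 100 mm above the worktop); z up. The well is an upright bore 19 mm wide whose mouth widens to 28 mm by a solid 45-degree bevel. Its flat floor lies 45 to 85 mm below the mouth, different every time and not told. x points away from the slide's bed; the slide runs along y, 105 mm from the well on the -x side.
- station: The fixed block with the slide's white bed in front of it (bed 60 x 250 mm, 18 mm high): origin on the worktop right under the well; axes as well_mouth.
- cursor (a joint): Reading of the blue slide, in m from the zero end of its scale (0 to 0.15); grows towards well_mouth's +y. To be set to rod_head's height above well_mouth. The bed has a mark every 10 mm, a longer one every 50 mm; the slide's red line shows the reading (zero is the first long mark, at the -y end). It slides at about 1.5 N and stays where it is left.
- cursor_grip (a point): Middle of the blue slide's upright grip fin, 52 mm above the worktop: 12 mm thick along the slide's line (y), 26 mm wide (x), 36 mm tall; below it a foot 34 mm long (y) and 40 mm wide. Axes as well_mouth. At zero reading it lies 75 mm to the -y side of the well. End stops 30 mm high stand 104 mm either side of the bed's middle.
- cursor_check (a point): Check point only, nothing to touch: it rides with the blue slide under its middle, 5 mm above the worktop, its z axis leaning 45 degrees towards well_mouth's +y. With the rod standing in the well, rod_tip's z in this frame is (exposed length - slide reading) / sqrt2.
- glass_jar_1_mid (a point): Bystander, loose, to be left alone: clear glass jar upside down, 60 mm wide, 137 mm tall, at the back. This is its centre, half-way up; its z axis is up.
- glass_jar_4_mid (a point): Bystander, loose, to be left alone: clear glass jar upside down, 68 mm wide, 167 mm tall, at the back. This is its centre, half-way up; its z axis is up.
- sample_cup_mid (a point): Bystander, loose, to be left alone: blue plastic cup with black rim, 49 mm wide, 64 mm tall, between the station and the rest. This is its centre, half-way up; its z axis is up.
- milk_bottle_1_mid (a point): Bystander, loose, to be left alone: milk sample bottle with white cap, 74 mm wide, 136 mm tall, front left. This is its centre, half-way up; its z axis is up.
- glass_jar_2_mid (a point): Bystander, loose, to be left alone: clear glass jar upside down, 62 mm wide, 129 mm tall, on the right. This is its centre, half-way up; its z axis is up.
- glass_funnel_mid (a point): Bystander, loose, to be left alone: small clear funnel standing on its rim, 69 mm wide, 90 mm tall, front right. This is its centre, half-way up; its z axis is up.
Not all that is in view belongs to the job. There is more than one size of the rod; the job needs the middle-sized.

How it is judged:
On the way, in this order (a step that is already met when the one before it is completed fails the run):
1. The rod lies released in the sloped rest, handle end up (centre and handle end within 15 mm of their seats) (distance between rod_center and rest_seat below 0.015 m and distance between rod_head and rest_top below 0.015 m and linear speed of rod below 0.02 m/s and contact force between the fingers and rod below 0.05 N), for 0.2 s.
2. The rod stands released and at rest in the well, tip down, on the well's floor, the slide not yet set (z of rod_tip in the frame of well_mouth below -0.03 m and horizontal distance between rod_tip and well_mouth below 0.005 m and angle between rod_tip's own x axis and vertical below 0.12 rad and linear speed of rod below 0.02 m/s and contact force between the fingers and rod below 0.05 N and value of joint cursor below 0.07 m), for 0.2 s.
At the end, for the whole second after the job is handed in: The rod stands released, at rest and upright (within 0.12 rad) in the well, its tip at least 30 mm below the block's top and within 5 mm of the well's axis, and the slide, at rest, reads the rod's exposed length within 6 mm (z of rod_tip in the frame of well_mouth below -0.03 m and horizontal distance between rod_tip and well_mouth below 0.005 m and angle between rod_tip's own x axis and vertical below 0.12 rad and linear speed of rod below 0.02 m/s and contact force between the fingers and rod below 0.05 N and z of rod_tip in the frame of cursor_check between -0.0043 and 0.0043 m and velocity of joint cursor between -0.01 and 0.01 m/s); the robot touches nothing.
It fails at once if The rod is dropped into the well (it moves faster than 0.4 m/s with its tip inside the bore) (horizontal distance between rod_tip and well_mouth below 0.012 m and z of rod_tip in the frame of well_mouth below -0.004 m and linear speed of rod above 0.4 m/s).
It fails at once if A bystander (jar, cup, bottle or funnel) is shifted by more than 25 mm or knocked over (distance of any of glass_jar_1_mid, glass_jar_4_mid, sample_cup_mid, milk_bottle_1_mid, glass_jar_2_mid, glass_funnel_mid from where it was at the start of the episode above 0.025 m).
It also fails if it takes over 72 s, if anything falls off the work surface, if the arm or the gripper's body presses on something with over 40 N, if the wrist force passes 120 N, or if a joint passes its speed limit or range.

## Working session

There is one attempt and no reset: what is moved stays moved. The work goes in short steps, Python scripts to look and compute and a tool call to move; the robot and the scene stay as the last step left them, time stands still between calls to the robot, and variables do not carry over. Pictures are saved under pics/ and viewed, about 8 in all and at most 12, crops included, and the job is handed in when it is done.

Besides the shell and the picture viewer there is one more tool, called after "Request:" by a JSON object that holds its "name" and its "arguments", one argument or row to a line. apply_moves: Moves the arm, as the interface text tells. Its arguments: {"type":"object","properties":{"moves":{"type":"array","items":{"type":"array","items":{"type":"number"}}}},"required":["moves"]}

```bash
mkdir -p pics; python3 - <<'E'
from plant import manip
import cv2,numpy as np
for n in("side","top"):
    cv2.imwrite(f"pics/{n}0.png",manip.grab_frame(n)); c=manip.calibration(n); print(n,np.round(c["mtx"],1).tolist(),np.round(c["T"],3).tolist())
print(manip.tcp_to_tips,manip.state())
E
```

```text
side [[512.5, 0.0, 279.7], [0.0, 512.5, 210.1], [0.0, 0.0, 1.0]] [[0.26, -0.619, 0.741, -0.884], [-0.965, -0.154, 0.21, -0.299], [-0.016, -0.77, -0.637, 1.316], [0.0, 0.0, 0.0, 1.0]]
top [[457.7, 0.0, 277.1], [0.0, 457.7, 210.5], [0.0, 0.0, 1.0]] [[-0.025, -0.991, 0.131, 0.31], [-1.0, 0.025, -0.001, 0.075], [-0.003, -0.131, -0.991, 1.669], [0.0, 0.0, 0.0, 1.0]]
0.019 {'time': 0.1, 'joint_pos': array([ 1.04603039e+00,  5.33172790e-02,  1.61418058e+00, -4.05534154e-06,
        1.47596967e+00, -1.19007239e-01]), 'joint_vel': array([-1.15849863e-03, -8.34267543e-06, -1.84506107e-03, -9.44472403e-04,
       -6.24690209e-04, -1.98928221e-03]), 'joint_efforts': array([-3.17162019e-06, -3.94902492e+01, -3.71361995e+01, -1.14619006e-04,
        3.87206033e-03,  5.39531513e-06]), 'tool_pos': array([0.24643468, 0.5737878 , 0.24915525]), 'tool_rot': array([-0.69197481,  0.69323336, -0.14268342,  0.14226672]), 'contact_force': array([ 0.09351419, -0.34044808, -0.79305097]), 'ft_torque': array([ 0.03731113, -0.04077701, -0.02051042]), 'gripper_width': 1.0004105146524027}
```

View pics/top0.png

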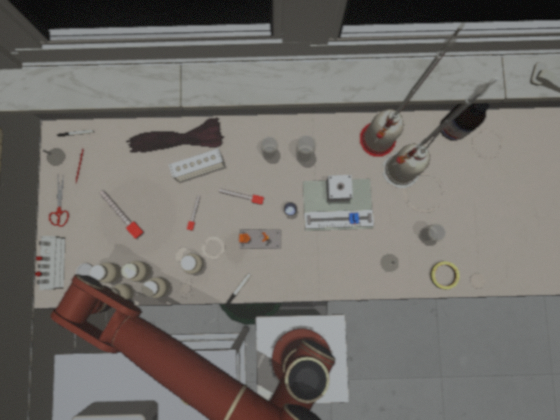

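View pics/side0.png

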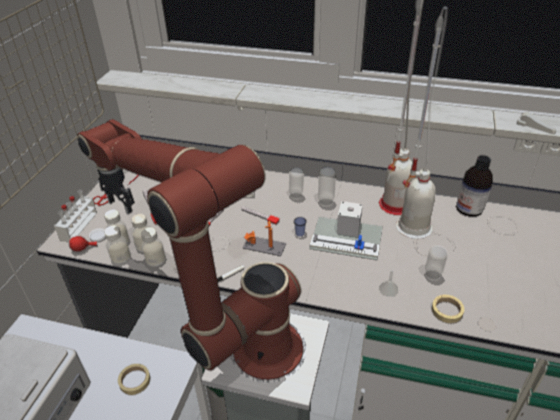

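The top view shows the middle-sized rod at about (242,196), with its handle end at (263,200). The rest is at (260,239), the well at (340,187), the blue slide at (353,218) and the cup at (291,210). The large rod is at (122,215) and the small one at (193,213).

```bash
cat >h.py <<'E'
from plant import manip
import cv2,numpy as np
from scipy.spatial.transform import Rotation as R
C={n:manip.calibration(n) for n in("side","top")}
def ray(n,p):
    c=C[n];d=c["T"][:3,:3]@np.linalg.solve(c["mtx"],[p[0],p[1],1.]);return c["T"][:3,3],d
def onz(n,p,z):
    o,d=ray(n,p);return o+d*(z-o[2])/d[2]
def proj(n,X):
    c=C[n];q=c["T"][:3,:3].T@(np.asarray(X)-c["T"][:3,3]);q=c["mtx"]@q;return q[:2]/q[2]
def tri(a,b):
    (o1,d1),(o2,d2)=ray("top",a),ray("side",b)
    s=np.linalg.lstsq(np.stack([d1,-d2],1),o2-o1,rcond=None)[0]
    p,q=o1+s[0]*d1,o2+s[1]*d2;return (p+q)/2,np.linalg.norm(p-q)
def blobs(img,kind,roi,amin=6):
    h=cv2.cvtColor(img,cv2.COLOR_BGR2HSV);H,S,V=cv2.split(h)
    m={"red":((H<6)|(H>174))&(S>150)&(V>90),"orange":(H>=6)&(H<20)&(S>150)&(V>90),"blue":(H>95)&(H<130)&(S>130)&(V>70)}[kind].astype(np.uint8)
    x0,y0,x1,y1=roi;mm=np.zeros_like(m);mm[y0:y1,x0:x1]=m[y0:y1,x0:x1]
    n,l,s,c=cv2.connectedComponentsWithStats(mm)
    return [(s[i],c[i],cv2.minAreaRect(np.argwhere(l==i)[:,::-1].astype(np.float32))) for i in range(1,n) if s[i][4]>=amin]
def st():
    s=manip.state();q=s["tool_rot"];r=R.from_quat([q[1],q[2],q[3],q[0]])
    return s,np.array(s["tool_pos"]),r
E
python3 - <<'E'
from h import *
t=cv2.imread("pics/top0.png");s=cv2.imread("pics/side0.png")
cv2.imwrite("pics/topc.png",cv2.resize(t[170:265,205:405],None,fx=4,fy=4,interpolation=cv2.INTER_CUBIC))
cv2.imwrite("pics/sidec.png",cv2.resize(s[190:270,220:400],None,fx=4.4,fy=4.4,interpolation=cv2.INTER_CUBIC))
for k in("red","orange","blue"):
  for n,im,roi in(("top",t,(205,170,405,265)),("side",s,(225,190,400,270))):
    for b in blobs(im,k,roi): print(k,n,b[0][:],np.round(b[1],1),np.round(b[2][0],1),np.round(b[2][1],1),round(b[2][2],1))
E
```

```text
red top [253 196  10   7  55] [257.2 199.1] [257.2 199.2] [8.7 6.1] 14.0
red side [380 202  20  12 119] [390.  208.7] [389.5 208.5] [21.   7.6] 20.6
red side [268 216  11   8  54] [273.  219.2] [273.1 219.3] [9.4 5.8] 26.6
orange top [240 234  10   8  67] [244.  237.7] [244.5 237.5] [7. 9.] 90.0
orange top [264 234   4   6  13] [265.5 237.2] [265.5 236.5] [5. 3.] 90.0
orange side [268 221   4  26  67] [269.7 234. ] [269.7 233.5] [25.1  2.7] 86.6
orange side [245 232  10  11  73] [250.3 237.1] [249.5 237. ] [10.  9.] 90.0
blue top [350 214   9   9  68] [353.6 217.7] [354. 218.] [8. 8.] 0.0
blue side [355 235   9  14  74] [359.3 243.1] [359.  241.5] [13.  8.] 90.0
```

View pics/topc.png

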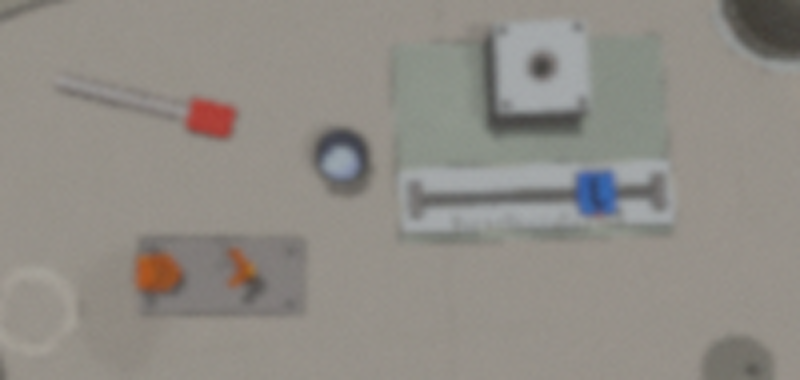

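View pics/sidec.png

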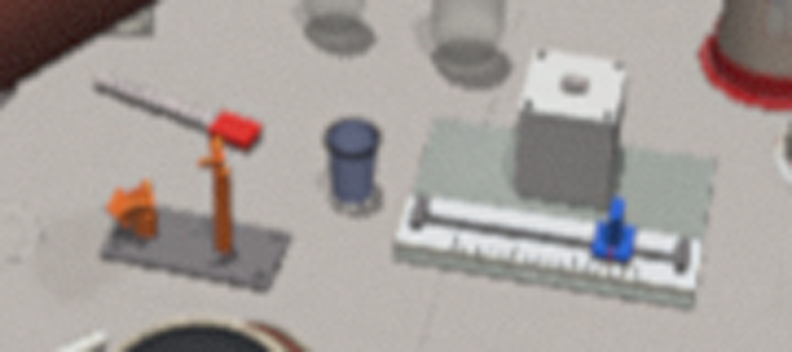

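The crops show the following, in crop pixels.
- **Top crop:** the rod tip is at (56,81) and the handle at (211,118). The bore is at (541,66). The foot plate's corners are about (137,237), (305,240), (303,315) and (140,313), and its raised post is on the right. The bed's corners are about (400,165), (672,160), (673,230) and (400,238).
- **Side crop:** the bore is at (574,84).

```bash
python3 - <<'E'
from h import *
u=lambda p:((p[0]+.5)/4-.5+205,(p[1]+.5)/4-.5+170)
v=lambda p:((p[0]+.5)/4.4-.5+220,(p[1]+.5)/4.4-.5+190)
P=lambda n,x:print(n,np.round(x,4))
tip=onz("top",u((56,81)),.008);hd=onz("top",u((236,122)),.012);hc=onz("top",(257.2,199.1),.016);
P("tip",tip);P("head",hd);P("hc",hc);P("hc side",onz("side",(273,219.2),.012));P("len",np.linalg.norm(hd-tip)); P("tip-hc",np.linalg.norm((hc-tip)[:2]));P("ang",np.degrees(np.arctan2(*(hc-tip)[1::-1])))
P("tip side",onz("side",v((97,82)),.008))
P("well",onz("top",u((541,66)),.1));P("well side",onz("side",v((574,84)),.1))
bt=[onz("top",u(p),.1) for p in((494,26),(583,20),(588,113),(497,119))]
P("blocktop",bt);P("c",np.mean(bt,0))
f=[onz("top",u(p),.008) for p in((137,237),(305,240),(303,315),(140,313))]
P("foot",f);P("c",np.mean(f,0))
bs=[onz("side",v(p),.1) for p in((532,50),(629,66),(620,122),(522,106))]
P("bt side",np.mean(bs,0))
fs=[onz("side",v(p),.008) for p in((102,258),(270,290),(292,235),(130,205))]
P("foot side",fs);P("c",np.mean(fs,0))
b=[onz("top",u(p),.018) for p in((400,165),(670,160),(673,230),(400,238))]
P("bed",b);P("c",np.mean(b,0))
P("slide top",onz("top",(353.6,217.7),.045))
P("cup",onz("top",u((342,155)),.064))
# dark stop tri
print(tri(u((541,66)),v((574,84))))
s,p,r=st();print(p,np.round(r.as_matrix(),3))
E
```

```text
tip [0.6101 0.2875 0.008 ]
head [0.5672 0.1225 0.012 ]
hc [0.5709 0.1457 0.016 ]
hc side [0.5723 0.1422 0.012 ]
len 0.1706
tip-hc 0.1471
ang -105.4598
tip side [0.6114 0.2844 0.008 ]
well [ 0.5961 -0.1464  0.1   ]
well side [ 0.6013 -0.1498  0.1   ]
blocktop [[ 0.6326 -0.1069  0.1   ]
 [ 0.636  -0.1848  0.1   ]
 [ 0.5538 -0.1854  0.1   ]
 [ 0.5505 -0.1063  0.1   ]]
c [ 0.5932 -0.1459  0.1   ]
foot [[0.4642 0.2149 0.008 ]
 [0.4576 0.0621 0.008 ]
 [0.3896 0.0656 0.008 ]
 [0.395  0.2131 0.008 ]]
c [0.4266 0.1389 0.008 ]
bt side [ 0.5996 -0.1514  0.1   ]
foot side [[0.3917 0.2071 0.008 ]
 [0.3895 0.0611 0.008 ]
 [0.4576 0.0601 0.008 ]
 [0.4599 0.2043 0.008 ]]
c [0.4247 0.1331 0.008 ]
bed [[ 0.523  -0.026   0.018 ]
 [ 0.5214 -0.2715  0.018 ]
 [ 0.4575 -0.2709  0.018 ]
 [ 0.4564 -0.0238  0.018 ]]
c [ 0.4896 -0.1481  0.018 ]
slide top [ 0.4906 -0.1983  0.045 ]
cup [0.5272 0.0278 0.064 ]
(array([ 0.59614016, -0.14813678,  0.10340405]), np.float64(0.004471104212995204))
[0.24643468 0.5737878  0.24915525] [[ 0.919 -0.001  0.395]
 [-0.395 -0.002  0.919]
 [-0.    -1.    -0.002]]
```

The rod measures 170.6 mm long, and its tip-to-handle-middle distance is 147 mm (149 mm expected), so this is the right rod. The block comes out at 80 mm, the foot plate at about 150 x 70 mm, and the bed at 247 mm. The two cameras disagree by about 4 mm, so I average them.

Request:
{"name": "apply_moves", "arguments": {
  "moves": [
    [-1,33,0,-13.6,0,0,0],
    [-1,33,0,-13.6,0,0,0],
    [-1,33,0,-13.6,0,0,0],
    [-1,33,0,-13.6,0,0,0],
    [-1,33,0,-13.6,0,0,0],
    [-1,33,0,-13.6,0,0,0],
    [-1,33,0,-13.6,0,0,0],
    [-1,33,0,-13.6,0,0,0],
    [-1,33,0,-13.6,0,0,0],
    [-1,33,0,-13.6,0,0,0],
    [-1,33,0,-13.6,0,0,0],
    [-1,33,0,-13.6,0,0,0],
    [-1,33,0,-13.6,0,0,0],
    [-1,33,0,-13.6,0,0,0],
    [-1,0,0,0,0,0,0]
  ]
}}

```text
time: 1.6
tool_pos: [0.598, 0.2137, 0.2494]
tool_rot: [-0.692, 0.693, -0.144, 0.144]
contact_force: [-0.6, -0.9, 0.3]
gripper_width: 1.0
```

Request:
{"name": "apply_moves", "arguments": {
  "moves": [
    [-1,0,0,0,0,8.2,0],
    [-1,0,0,0,0,8.2,0],
    [-1,0,0,0,0,8.2,0],
    [-1,0,0,0,0,8.2,0],
    [-1,0,0,0,0,8.2,0],
    [-1,0,0,0,0,8.2,0],
    [-1,0,0,0,0,8.2,0],
    [-1,0,0,0,0,8.2,0],
    [-1,0,0,0,0,8.2,0],
    [-1,0,0,0,0,8.2,0],
    [-1,0,0,0,0,0,0]
  ]
}}

```text
time: 2.7
tool_pos: [0.5953, 0.2175, 0.2498]
tool_rot: [0.429, -0.43, 0.562, -0.561]
contact_force: [-0.0, -0.6, -0.4]
gripper_width: 0.998
```

```bash
cat >>h.py <<'E'
def go(target,q=None):
    s,p,r=st();M=r.as_matrix();print("t",s["time"],"tcp",np.round(p,4),"x",np.round(M[:,0],3),"y",np.round(M[:,1],3),"z",np.round(M[:,2],3),"F",np.round(s["contact_force"],1),"w",round(s["gripper_width"],3),"q",np.round(s["joint_pos"],2))
    if target is not None: print("shift mm",np.round(M.T@(np.array(target)-p)*1000,1))
    if q is not None: # desired matrix columns
        print("turn deg",np.round((r.inv()*R.from_matrix(np.array(q))).as_rotvec(degrees=True),1))
E
python3 - <<'E'
from h import *
a=np.radians(-105.4);d=np.array([np.cos(a),np.sin(a),0]);y=np.array([0,0,-1.]);z=np.cross(d,y)
go((.5922,.2185,.08),np.stack([d,y,z],1))
# refined rod line from top+side pics
im=manip.grab_frame("top");cv2.imwrite("pics/t1.png",cv2.resize(im[150:270,190:290],None,fx=6,fy=5,interpolation=cv2.INTER_CUBIC))
E
```

```text
t 2.7 tcp [0.5953 0.2175 0.2498] x [-0.262 -0.965  0.   ] y [-0.001 -0.    -1.   ] z [ 0.965 -0.262 -0.001] F [-0.  -0.6 -0.4] w 0.998 q [0.23 0.07 1.59 0.   1.48 0.5 ]
shift mm [ -0.2 169.8  -3.1]
turn deg [0.1 0.2 0. ]
```

Request:
{"name": "apply_moves", "arguments": {
  "moves": [
    [-1,0,29,-3,0,0,0],
    [-1,0,30,0,0,0,0],
    [-1,0,30,0,0,0,0],
    [-1,0,30,0,0,0,0],
    [-1,0,30,0,0,0,0],
    [-1,0,30,0,0,0,0],
    [-1,0,20,0,0,0,0],
    [-1,0,15,0,0,0,0],
    [-1,0,14,0,0,0,0],
    [-1,0,0,0,0,0,0],
    [1,0,0,0,0,0,0],
    [1,0,0,0,0,0,0],
    [1,0,0,0,0,0,0],
    [1,0,0,0,0,0,0],
    [1,0,0,0,0,0,0],
    [1,0,0,0,0,0,0],
    [1,0,0,0,0,0,0],
    [1,0,0,0,0,0,0]
  ]
}}

```text
time: 4.55
tool_pos: [0.5938, 0.2178, 0.0232]
tool_rot: [-0.43, 0.429, -0.562, 0.562]
contact_force: [-2.1, -0.2, 5.2]
gripper_width: 0.156
```

```bash
python3 - <<'E'
from h import *
go(None)
E
```

```text
t 4.55 tcp [0.5938 0.2178 0.0232] x [-0.263 -0.965 -0.001] y [ 0.001  0.    -1.   ] z [ 0.965 -0.263  0.001] F [-2.1 -0.2  5.2] w 0.156 q [ 0.23  0.3   1.74 -0.    1.1   0.5 ]
```

Request:
{"name": "apply_moves", "arguments": {
  "moves": [
    [1,0,-5,0,0,0,0],
    [1,0,-10,0,0,0,0],
    [1,0,-20,0,0,0,0],
    [1,0,-25,0,0,0,0],
    [1,0,-30,0,0,0,0],
    [1,0,-30,0,0,0,0],
    [1,0,-30,0,0,0,0],
    [1,0,-30,0,0,0,0],
    [1,0,0,0,0,0,-5],
    [1,0,0,0,0,0,-5],
    [1,0,0,0,0,0,-5],
    [1,0,0,0,0,0,-5],
    [1,0,0,0,0,0,-5],
    [1,0,0,0,0,0,-5],
    [1,0,0,0,0,0,-5],
    [1,0,0,0,0,0,-5],
    [1,0,0,0,0,0,-5],
    [1,0,0,0,0,0,0]
  ]
}}

```text
time: 6.35
tool_pos: [0.5922, 0.2186, 0.1997]
tool_rot: [-0.181, 0.613, -0.355, 0.682]
contact_force: [-0.1, 0.8, -0.8]
gripper_width: 0.159
```

```bash
python3 - <<'E'
from h import *
go(None)
t=manip.grab_frame("top");s=manip.grab_frame("side")
for n,im in(("top",t),("side",s)):
  for b in blobs(im,"red",(205,130,330,265)): print(n,b[0],np.round(b[1],1))
a=cv2.resize(t[150:260,205:325],(390,360),interpolation=cv2.INTER_CUBIC);c=cv2.resize(s[150:260,205:325],(390,360),interpolation=cv2.INTER_CUBIC)
cv2.imwrite("pics/l1.png",np.hstack([a,c]))
# expected handle position
_,p,r=st();M=r.as_matrix()
X=p+M[:,1]*.0152+M[:,0]*.079; print(X,proj("top",X),proj("side",X))
E
```

```text
t 6.35 tcp [0.5922 0.2186 0.1997] x [-0.182 -0.682  0.708] y [-0.188 -0.683 -0.706] z [ 0.965 -0.262 -0.004] F [-0.1  0.8 -0.8] w 0.159 q [ 0.46  0.44  1.38 -0.59  1.86  0.7 ]
top [245 183  11   9  76] [250.1 186.7]
side [264 165  11   9  45] [269.1 168.5]
side [205 222   5   6  24] [206.7 224. ]
[0.57544861 0.15355375 0.24674197] [251.3585475  186.41073247] [268.65308742 169.00762231]
```

View pics/l1.png

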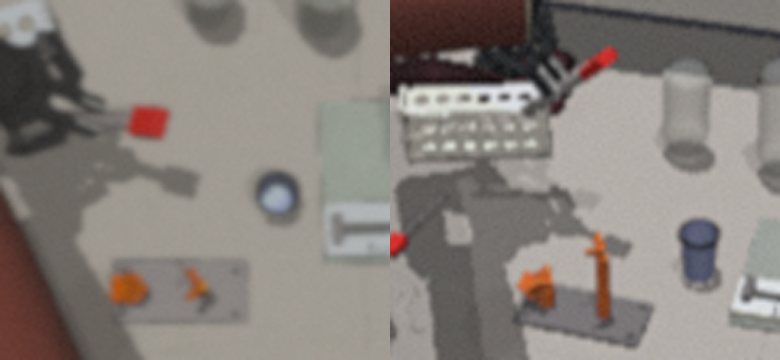

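The rod is held firmly at 45° with the handle up. The red handle is at about (250,187) in the top picture and (269,168) in the side picture, within 1.3 px of the prediction. Next I refine the rest's position and work out the target.

```bash
python3 - <<'E'
from h import *
print("handle tri",tri((250.1,186.7),(269.1,168.5)))
print("low blk",onz("top",(244,237.7),.045),tri((244,237.7),(250.3,236.5)))
print("post",onz("top",(265.5,237.2),.10), tri((265.5,237.2),(268.6,222)))
a=np.radians(-91.5);d=np.array([np.cos(a),np.sin(a),0]);u=np.array([0,0,1.])
seat=np.array([.425,.136,.094])
X=(d+u)/2**.5;Y=(d-u)/2**.5;Z=np.cross(X,Y)
print("low exp",seat-.05*d-.05*u,"post exp",seat+.019*d+.019*u)
for h in(0,.06,.12):
  print(h);go(seat-X*.016-Y*.0152-Y*h,np.stack([X,Y,Z],1))
np.save("rest.npy",np.stack([X,Y,Z,seat]))
E
```

```text
handle tri (array([0.57505515, 0.15467237, 0.24894592]), np.float64(0.005737474363746709))
low blk [0.42881845 0.19401316 0.045     ] (array([0.4303952 , 0.19193833, 0.03551401]), np.float64(0.005805325531411349))
post [0.42466591 0.11618917 0.1       ] (array([0.42282177, 0.11450653, 0.12906231]), np.float64(0.0019309527589356655))
low exp [0.42630885 0.18598287 0.044     ] post exp [0.42450264 0.11700651 0.113     ]
0
t 6.45 tcp [0.5929 0.2179 0.2017] x [-0.185 -0.683  0.706] y [-0.186 -0.681 -0.708] z [ 0.965 -0.263 -0.001] F [ 0.7  0.3 -0.9] w 0.154 q [ 0.45  0.44  1.37 -0.59  1.86  0.7 ]
shift mm [  -4.6  148.6 -145.6]
turn deg [ 9.7 -9.7 -0.1]
0.06
t 6.45 tcp [0.5929 0.2179 0.2017] x [-0.185 -0.683  0.706] y [-0.186 -0.681 -0.708] z [ 0.965 -0.263 -0.001] F [ 0.7  0.3 -0.9] w 0.154 q [ 0.45  0.44  1.37 -0.59  1.86  0.7 ]
shift mm [  -3.8   89.4 -155.8]
turn deg [ 9.7 -9.7 -0.1]
0.12
t 6.45 tcp [0.5929 0.2179 0.2017] x [-0.185 -0.683  0.706] y [-0.186 -0.681 -0.708] z [ 0.965 -0.263 -0.001] F [ 0.7  0.3 -0.9] w 0.154 q [ 0.45  0.44  1.37 -0.59  1.86  0.7 ]
shift mm [  -3.    30.3 -165.9]
turn deg [ 9.7 -9.7 -0.1]
```

Request:
{"name": "apply_moves", "arguments": {
  "moves": [
    [1,0,5,-27,0,0,0],
    [1,0,5,-27,0,0,0],
    [1,0,5,-27,0,0,0],
    [1,0,5,-27,0,0,0],
    [1,0,5,-27,0,0,0],
    [1,0,5,-27,0,0,0],
    [1,0,0,0,4.85,-4.85,0],
    [1,0,0,0,4.85,-4.85,0],
    [1,0,0,0,0,0,0]
  ]
}}

```text
time: 7.35
tool_pos: [0.4301, 0.2399, 0.1819]
tool_rot: [-0.263, 0.649, -0.28, 0.657]
contact_force: [-0.1, -0.6, -1.5]
gripper_width: 0.159
```

```bash
cat >a.py <<'E'
from h import *
X,Y,Z,seat=np.load("rest.npy")
go(seat-X*.014-Y*.0152,np.stack([X,Y,Z],1))
E
python3 a.py
```

```text
t 7.35 tcp [0.4301 0.2399 0.1819] x [-0.019 -0.708  0.705] y [-0.017 -0.705 -0.709] z [ 1.    -0.026  0.001] F [-0.1 -0.6 -1.5] w 0.159 q [ 0.65  0.14  1.77 -0.59  1.75  0.73]
shift mm [ -2.4 120.5  -2.5]
turn deg [-0.1 -0.  -0.1]
```

Request:
{"name": "apply_moves", "arguments": {
  "moves": [
    [1,-2,25,-2,0,0,0],
    [1,0,25,0,0,0,0],
    [1,0,20,0,0,0,0],
    [1,0,15,0,0,0,0],
    [1,0,10,0,0,0,0],
    [1,0,8,0,0,0,0],
    [1,0,5,0,0,0,0],
    [1,0,0,0,0,0,0],
    [1,0,0,0,0,0,0]
  ]
}}

```text
time: 8.25
tool_pos: [0.4276, 0.1653, 0.1037]
tool_rot: [-0.262, 0.649, -0.279, 0.657]
contact_force: [0.2, 0.9, -1.1]
gripper_width: 0.155
```

```bash
python3 a.py; python3 - <<'E'
from h import *
s=manip.grab_frame("side");t=manip.grab_frame("top")
a=cv2.resize(t[195:265,225:305],(400,350),interpolation=cv2.INTER_CUBIC);c=cv2.resize(s[195:265,225:305],(400,350),interpolation=cv2.INTER_CUBIC)
cv2.imwrite("pics/l2.png",np.hstack([a,c]))
E
```

```text
t 8.25 tcp [0.4276 0.1653 0.1037] x [-0.019 -0.707  0.707] y [-0.018 -0.707 -0.707] z [ 1.    -0.027  0.001] F [ 0.2  0.9 -1.1] w 0.155 q [ 0.55  0.14  1.93 -0.64  1.57  0.74]
shift mm [-0.1 12.5 -1.8]
turn deg [-0.  -0.1 -0. ]
```

View pics/l2.png

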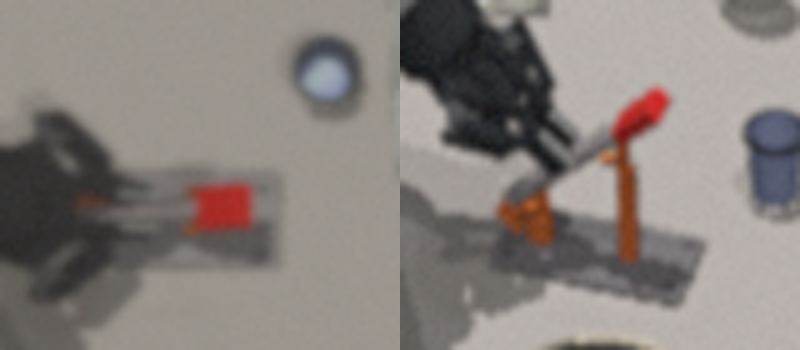

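The rod hovers over the rest. In the top view the handle, at row 207 of the crop, is centred between the two orange prongs at rows 190 and 230. In the side view the tip is above the low notch. I lower the rest of the way gently.

Request:
{"name": "apply_moves", "arguments": {
  "moves": [
    [1,0,3,0,0,0,0],
    [1,0,3,0,0,0,0],
    [1,0,2,0,0,0,0],
    [1,0,2,0,0,0,0],
    [1,0,0,0,0,0,0]
  ]
}}

```text
time: 8.85
tool_pos: [0.4286, 0.1598, 0.0982]
tool_rot: [-0.264, 0.648, -0.28, 0.658]
contact_force: [-0.6, 8.6, 6.5]
gripper_width: 0.161
```

Request:
{"name": "apply_moves", "arguments": {
  "moves": [
    [1,0,1,0,0,0,0],
    [1,0,1,0,0,0,0],
    [1,0,0,0,0,0,0]
  ]
}}

```text
time: 9.15
tool_pos: [0.4287, 0.1597, 0.0982]
tool_rot: [-0.264, 0.647, -0.281, 0.658]
contact_force: [-5.5, 15.9, 13.7]
gripper_width: 0.16
```

```bash
python3 a.py
```

```text
t 9.15 tcp [0.4287 0.1597 0.0982] x [-0.022 -0.71   0.703] y [-0.016 -0.703 -0.711] z [ 1.    -0.027  0.004] F [-5.5 15.9 13.7] w 0.16 q [ 0.54  0.14  1.93 -0.64  1.56  0.74]
shift mm [-0.1  4.5 -3.1]
turn deg [-0.1 -0.2 -0.3]
```

Contact comes 4.5 mm early, with a sideways push towards -x. The rod is probably on one flank of the V, so I back off, shift 3 mm towards -x and press again.

Request:
{"name": "apply_moves", "arguments": {
  "moves": [
    [1,0,-4,0,0,0,0],
    [1,0,0,-3,0,0,0],
    [1,0,2,0,0,0,0],
    [1,0,2,0,0,0,0],
    [1,0,0,0,0,0,0]
  ]
}}

```text
time: 9.65
tool_pos: [0.4283, 0.1596, 0.0984]
tool_rot: [-0.266, 0.646, -0.279, 0.659]
contact_force: [4.4, 13.9, 10.8]
gripper_width: 0.16
```

```bash
python3 a.py
```

```text
t 9.65 tcp [0.4283 0.1596 0.0984] x [-0.024 -0.711  0.703] y [-0.009 -0.703 -0.711] z [ 1.    -0.023  0.01 ] F [ 4.4 13.9 10.8] w 0.16 q [ 0.54  0.13  1.94 -0.64  1.55  0.74]
shift mm [-0.3  4.7 -2.7]
turn deg [-0.5 -0.3 -0.4]
```

It is held in the V and does not shift sideways, so it is seated. I release it.

Request:
{"name": "apply_moves", "arguments": {
  "moves": [
    [1,0,-2.5,1.5,0,0,0],
    [1,0,0,0,0,0,0],
    [0,0,0,0,0,0,0],
    [-1,0,0,0,0,0,0],
    [-1,0,0,0,0,0,0],
    [-1,0,0,0,0,0,0],
    [-1,0,0,0,0,0,0],
    [-1,0,0,0,0,0,0],
    [-1,0,0,0,0,0,0],
    [-1,0,-10,0,0,0,0],
    [-1,0,-15,0,0,0,0],
    [-1,0,-25,0,0,0,0],
    [-1,0,-25,0,0,0,0],
    [-1,0,-25,0,0,0,0],
    [-1,0,-25,0,0,0,0],
    [-1,0,0,0,0,0,0]
  ]
}}

```text
time: 11.25
tool_pos: [0.4297, 0.2499, 0.1888]
tool_rot: [-0.265, 0.647, -0.279, 0.658]
contact_force: [0.5, 0.0, 0.6]
gripper_width: 0.999
```

```bash
python3 - <<'E'
from h import *
go(None)
s=manip.grab_frame("side");t=manip.grab_frame("top")
a=cv2.resize(t[195:265,225:305],(400,350),interpolation=cv2.INTER_CUBIC);c=cv2.resize(s[195:265,225:305],(400,350),interpolation=cv2.INTER_CUBIC)
cv2.imwrite("pics/l3.png",np.hstack([a,c]))
B=[blobs(t,"red",(225,195,305,265)),blobs(s,"red",(235,195,305,265))]
for x in B:
  for b in x: print(b[0],b[1],b[2])
X,Y,Z,seat=np.load("rest.npy")
print(tri(B[0][0][1],B[1][0][1]),"exp",seat+.064*X)
E
```

```text
t 11.25 tcp [0.4297 0.2499 0.1888] x [-0.021 -0.71   0.704] y [-0.013 -0.704 -0.71 ] z [ 1.    -0.024  0.006] F [0.5 0.  0.6] w 0.999 q [ 0.66  0.14  1.75 -0.59  1.76  0.73]
[265 232  11   9  80] [270.0875 236.225 ] ((270.0, 236.0), (8.0, 10.0), 90.0)
[269 215  10  10  50] [273.54 219.42] ((273.2500305175781, 219.75001525878906), (4.242640495300293, 12.020814895629883), 45.0)
(array([0.42500911, 0.0977507 , 0.14268591]), np.float64(0.004053415093028521)) exp [0.42381537 0.09076067 0.13925483]
```

View pics/l3.png

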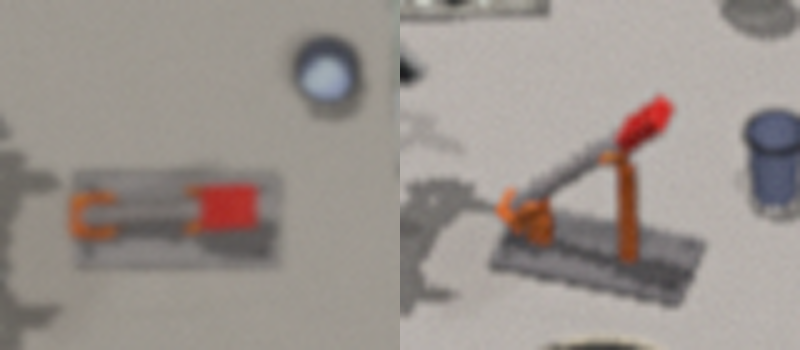

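The rod lies in the rest with its handle up, centred between the prongs. The measured handle centre agrees with the expected one once the visible face's offset is allowed for. Next I swing round to approach along the rod's axis from the handle end.

Request:
{"name": "apply_moves", "arguments": {
  "moves": [
    [-1,30,0,0,0,0,0],
    [-1,30,0,0,0,0,0],
    [-1,30,0,0,0,0,0],
    [-1,30,0,0,0,0,0],
    [-1,30,0,0,0,0,0],
    [-1,30,0,0,0,0,0],
    [-1,0,0,0,0,0,7.5],
    [-1,0,0,0,0,0,7.5],
    [-1,0,0,0,0,0,7.5],
    [-1,0,0,0,0,0,7.5],
    [-1,0,0,0,0,0,7.5],
    [-1,0,0,0,0,0,7.5],
    [-1,0,0,0,0,0,7.5],
    [-1,0,0,0,0,0,7.5],
    [-1,0,0,0,0,0,7.5],
    [-1,0,0,0,0,0,7.5],
    [-1,0,0,0,0,0,7.5],
    [-1,0,0,0,0,0,7.5],
    [-1,0,0,0,0,0,0]
  ]
}}

```text
time: 13.25
tool_pos: [0.4234, 0.1178, 0.3081]
tool_rot: [0.647, -0.261, 0.66, -0.279]
contact_force: [0.2, -0.7, 0.2]
gripper_width: 1.001
```

```bash
cat >b.py <<'E'
from h import *
X,Y,Z,seat=np.load("rest.npy")
hc=np.array([.426,.0935,.1385])
go(hc+X*.008,np.stack([Y,-X,Z],1))
E
python3 b.py
```

```text
t 13.25 tcp [0.4234 0.1178 0.3081] x [-0.028 -0.706 -0.708] y [ 0.017  0.708 -0.706] z [ 0.999 -0.032 -0.008] F [ 0.2 -0.7  0.2] w 1.001 q [-0.33 -0.45  2.08  0.75  1.75 -0.25]
shift mm [137.1  94.6   4.7]
turn deg [ 0.1 -0.5 -0.1]
```

Request:
{"name": "apply_moves", "arguments": {
  "moves": [
    [-1,25,0,0,0,-0.5,0],
    [-1,25,0,0,0,0,0],
    [-1,25,0,0,0,0,0],
    [-1,25,0,0,0,0,0],
    [-1,22,0,0,0,0,0],
    [-1,15,0,5,0,0,0],
    [-1,0,0,0,0,0,0]
  ]
}}

```text
time: 13.95
tool_pos: [0.4274, 0.0223, 0.2138]
tool_rot: [0.651, -0.264, 0.655, -0.278]
contact_force: [-0.5, -0.2, -0.6]
gripper_width: 1.002
```

```bash
python3 b.py; python3 - <<'E'
from h import *
s=manip.grab_frame("side");t=manip.grab_frame("top")
a=cv2.resize(t[185:265,225:305],(400,400),interpolation=cv2.INTER_CUBIC);c=cv2.resize(s[185:265,225:305],(400,400),interpolation=cv2.INTER_CUBIC)
cv2.imwrite("pics/l4.png",np.hstack([a,c]))
E
```

```text
t 13.95 tcp [0.4274 0.0223 0.2138] x [-0.013 -0.708 -0.706] y [ 0.017  0.706 -0.708] z [ 1.    -0.021  0.002] F [-0.5 -0.2 -0.6] w 1.002 q [-0.53 -0.28  2.11  0.67  1.72 -0.55]
shift mm [ 2.8 95.6 -3.1]
turn deg [0.1 0.3 0.1]
```

View pics/l4.png

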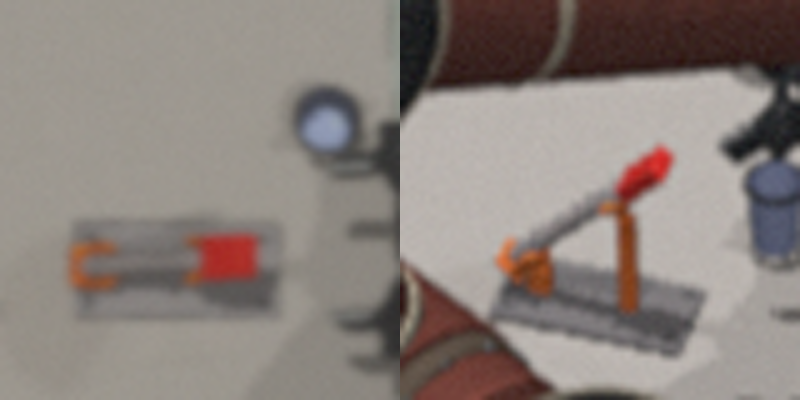

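The fingers, at crop rows of about 160 and 340, straddle the handle at row 257 with a small offset. I shift about 3 mm and advance along the axis.

Request:
{"name": "apply_moves", "arguments": {
  "moves": [
    [-1,2,15,-3,0,0,0],
    [-1,0,20,0,0,0,0],
    [-1,0,20,0,0,0,0],
    [-1,0,15,0,0,0,0],
    [-1,0,10,0,0,0,0],
    [-1,0,10,0,0,0,0],
    [-1,0,5,0,0,0,0],
    [-1,0,0,0,0,0,0]
  ]
}}

```text
time: 14.85
tool_pos: [0.4264, 0.0887, 0.1465]
tool_rot: [0.652, -0.263, 0.654, -0.278]
contact_force: [0.5, 0.3, -0.0]
gripper_width: 0.999
```

```bash
python3 b.py
```

```text
t 14.85 tcp [0.4264 0.0887 0.1465] x [-0.01  -0.707 -0.707] y [ 0.018  0.707 -0.707] z [ 1.    -0.02   0.006] F [ 0.5  0.3 -0. ] w 0.999 q [-0.39 -0.24  2.2   0.72  1.54 -0.54]
shift mm [ 2.3  1.  -0.5]
turn deg [ 0.   0.5 -0. ]
```

Request:
{"name": "apply_moves", "arguments": {
  "moves": [
    [-1,1,0,0,0,0,0],
    [-0.5,0,0,0,0,0,0],
    [0,0,0,0,0,0,0],
    [0.2,0,0,0,0,0,0],
    [0.3,0,0,0,0,0,0],
    [0.5,0,0,0,0,0,0],
    [1,0,0,0,0,0,0],
    [1,0,0,0,0,0,0],
    [1,0,0,0,0,0,0],
    [1,0,0,0,0,0,0],
    [1,0,0,0,0,0,0]
  ]
}}

```text
time: 15.95
tool_pos: [0.4266, 0.0874, 0.1465]
tool_rot: [0.652, -0.263, 0.654, -0.278]
contact_force: [-4.8, -3.0, 4.4]
gripper_width: 0.339
```

```bash
python3 b.py
```

```text
t 15.95 tcp [0.4266 0.0874 0.1465] x [-0.01  -0.707 -0.707] y [ 0.018  0.707 -0.707] z [ 1.    -0.02   0.006] F [-4.8 -3.   4.4] w 0.339 q [-0.4  -0.24  2.2   0.72  1.54 -0.54]
shift mm [ 1.4  2.  -0.7]
turn deg [0.  0.5 0. ]
```

The opening is 0.339, about 29 mm, which matches the 30 mm handle width. I lift and turn the rod upright.

Request:
{"name": "apply_moves", "arguments": {
  "moves": [
    [1,-5,-1,0,0,0,0],
    [1,-10,-1,0,0,0,0],
    [1,-15,0,0,0,0,0],
    [1,-20,0,0,0,0,0],
    [1,-25,0,0,0,0,0],
    [1,-25,0,0,0,0,0],
    [1,0,-30,0,0,0,0],
    [1,0,-30,0,0,0,0],
    [1,0,-30,0,0,0,0],
    [1,0,-30,0,0,0,0],
    [1,0,-30,0,0,0,0],
    [1,0,0,0,0,0,-7.5],
    [1,0,0,0,0,0,-7.5],
    [1,0,0,0,0,0,-7.5],
    [1,0,0,0,0,0,-7.5],
    [1,0,0,0,0,0,-7.5],
    [1,0,0,0,0,0,-7.5],
    [1,0,0,0,0,0,0]
  ]
}}

```text
time: 17.75
tool_pos: [0.4246, 0.0537, 0.3248]
tool_rot: [-0.498, 0.494, -0.502, 0.505]
contact_force: [0.9, 0.9, -1.3]
gripper_width: 0.339
```

```bash
python3 - <<'E'
from h import *
go((.596,-.148,.32),np.array([[0,0,1.],[-1,0,0],[0,-1,0]]))
s=manip.grab_frame("side");t=manip.grab_frame("top")
_,p,r=st();M=r.as_matrix()
for k in(-.013,.157): print(k,proj("side",p+M[:,1]*k),proj("top",p+M[:,1]*k))
cv2.imwrite("pics/l5.png",np.hstack([cv2.resize(t[150:270,200:320],(390,390),interpolation=cv2.INTER_CUBIC),cv2.resize(s[120:240,230:350],(390,390),interpolation=cv2.INTER_CUBIC)]))
E
```

```text
t 17.75 tcp [0.4246 0.0537 0.3248] x [-0.015 -1.    -0.001] y [ 0.008  0.001 -1.   ] z [ 1.    -0.015  0.008] F [ 0.9  0.9 -1.3] w 0.339 q [-0.05 -0.48  1.95  0.    1.67 -0.03]
shift mm [199.1   6.  174.4]
turn deg [-0.4 -0.9 -0. ]
-0.013 [285.04917212 176.42735264] [285.27609362 230.81900285]
0.157 [285.44962438 216.08168738] [284.35786072 234.98653606]
```

View pics/l5.png

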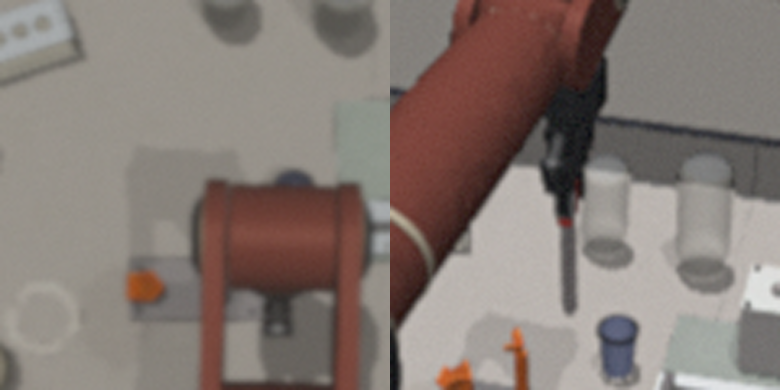

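The rod hangs vertical. Its tip is at about (285.0,215) in the side picture, against (285.4,216.1) predicted, so the tip is about 155 mm ahead of the TCP. I carry it over to the well.

Request:
{"name": "apply_moves", "arguments": {
  "moves": [
    [1,20,0,17.5,-0.4,-0.9,0],
    [1,20,0,17.5,0,0,0],
    [1,20,0,17.5,0,0,0],
    [1,20,0,17.5,0,0,0],
    [1,20,0,17.5,0,0,0],
    [1,20,0,17.5,0,0,0],
    [1,20,0,17.5,0,0,0],
    [1,20,0,17.5,0,0,0],
    [1,20,0,17.5,0,0,0],
    [1,19,0,17.5,0,0,0],
    [1,0,10,0,0,0,0],
    [1,0,10,0,0,0,0],
    [1,0,10,0,0,0,0],
    [1,0,0,0,0,0,0]
  ]
}}

```text
time: 19.25
tool_pos: [0.597, -0.1485, 0.2913]
tool_rot: [0.498, -0.499, 0.503, -0.499]
contact_force: [-0.5, -0.8, -1.3]
gripper_width: 0.339
```

```bash
cat >c.py <<'E'
from h import *
go((.597,-.148,.28),np.array([[0,0,1.],[-1,0,0],[0,-1,0]]))
E
python3 c.py; python3 - <<'E'
from h import *
s=manip.grab_frame("side");t=manip.grab_frame("top")
_,p,r=st();M=r.as_matrix()
for k in(-.013,.155): print(k,proj("side",p+M[:,1]*k),proj("top",p+M[:,1]*k))
cv2.imwrite("pics/l6.png",np.hstack([cv2.resize(t[160:240,300:380],(400,400),interpolation=cv2.INTER_CUBIC),cv2.resize(s[160:240,310:390],(400,400),interpolation=cv2.INTER_CUBIC)]))
E
```

```text
t 19.25 tcp [ 0.597  -0.1485  0.2913] x [-0.005 -1.    -0.002] y [-0.005  0.002 -1.   ] z [ 1.    -0.005 -0.005] F [-0.5 -0.8 -1.3] w 0.339 q [-0.36  0.01  1.59  0.    1.55 -0.36]
shift mm [-0.5 11.3  0.1]
turn deg [ 0.3 -0.3 -0.1]
-0.013 [353.88354033 163.11025903] [349.68573718 173.02935091]
0.155 [350.33956531 201.10838621] [342.01254848 183.57464154]
```

View pics/l6.png

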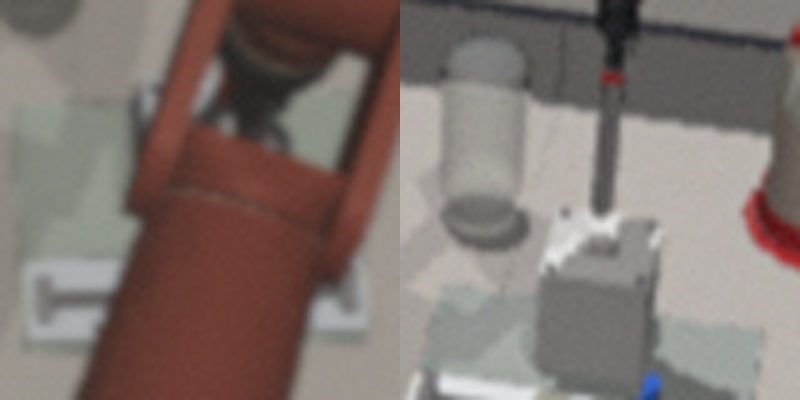

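The tip hangs above the block at about (349.6,202) in the side picture, and the bore is at about (350.1,208.6). I measure the shaft's column to sub-pixel against the bore.

```bash
python3 - <<'E'
from h import *
s0=cv2.imread("pics/side0.png");t0=cv2.imread("pics/top0.png")
s=np.mean([manip.grab_frame("side").astype(float) for _ in range(4)],0)
g=s.mean(2);rows=np.arange(180,200);cs=[]
for r in rows:
    w=np.clip(np.median(g[r,335:365])-12-g[r,338:362],0,None);cs.append((w*np.arange(338,362)).sum()/w.sum())
f=np.polyfit(rows,cs,1);print("rod col",np.round(cs,1),"at 200:",np.polyval(f,200),f[0])
_,p,r=st();M=r.as_matrix()
for k in(.06,.15):
    q=proj("side",p+M[:,1]*k);print("pred",q,"meas col",np.polyval(f,q[1]))
for n,im,(cx,cy) in(("side",s0,(350,209)),("top",t0,(340,187))):
    G=im.astype(float).mean(2)[cy-4:cy+5,cx-5:cx+6];w=np.clip(np.percentile(G,70)-15-G,0,None)
    yy,xx=np.mgrid[cy-4:cy+5,cx-5:cx+6];c=((w*xx).sum()/w.sum(),(w*yy).sum()/w.sum());print(n,"bore",c,onz(n,c,.098));print(np.round(G).astype(int))
print(g[196:212,346:354].round().astype(int))
W=proj("side",(.597,-.148,.1));print(W,proj("side",(.597,-.147,.1))-W,proj("side",(.598,-.148,.1))-W)
E
```

```text
rod col [352.  350.6 354.6 354.  352.5 351.5 351.4 351.2 351.1 351.1 351.1 351.
 350.9 350.9 350.7 350.6 350.5 350.4 350.3 350.2] at 200: 349.90643271581416 -0.13553204155525755
pred [352.49239219 179.70465652] meas col 352.657102051772
pred [350.66872515 199.5635085 ] meas col 349.9655912995129
side bore (np.float64(350.07168120726243), np.float64(209.16293327045508)) [ 0.60111317 -0.14999511  0.098     ]
[[222 221 220 221 220 220 221 221 220 221 221]
 [221 222 219 209 206 208 213 218 220 221 221]
 [222 220 203 179 174 181 190 196 203 217 222]
 [221 218 182 151 152 163 168 165 174 210 220]
 [220 214 174 137 128 134 136 139 162 207 222]
 [221 217 188 149 127 121 120 133 172 212 221]
 [221 221 215 192 178 167 168 175 199 218 220]
 [221 221 222 222 219 215 219 218 220 221 220]
 [223 223 224 223 223 221 223 223 220 220 220]]
top bore (np.float64(340.0349390597794), np.float64(186.1413813116657)) [ 0.59644152 -0.14726591  0.098     ]
[[168 162 152 140 128 121 127 134 147 159 166]
 [164 157 139 118 102  99 104 119 132 150 163]
 [163 150 129 103  85  79  85 102 121 144 161]
 [163 147 122  
[... 208 characters left out ...]
62 166 168]
 [168 167 167 165 161 161 163 165 165 168 167]]
[[180 178 151 105  86  86 102 151]
 [182 177 147 102  86  86 104 158]
 [181 176 140  99  87  84 106 163]
 [182 174 135  94  85  86 111 162]
 [184 176 139  98  84  91 120 165]
 [194 190 164 128 109 120 149 174]
 [203 208 200 180 163 171 188 196]
 [202 211 218 216 211 212 218 211]
 [198 204 213 220 222 223 222 199]
 [201 200 201 211 219 223 219 179]
 [207 197 186 187 193 200 206 170]
 [209 183 157 154 152 156 171 153]
 [187 160 134 134 134 128 128 124]
 [151 136 120 117 120 114 108 112]
 [141 127 116 114 115 109 103 115]
 [143 137 131 129 124 123 120 129]]
[349.40119558 209.34832175] [-0.26748797 -0.0413891 ] [ 0.04285027 -0.16612011]
```

The tip reads about 3.7 mm towards +y of the bore in the same camera, so I correct by 3 mm, plus 1 mm in x. Then I lower in small steps, checking the force.

Request:
{"name": "apply_moves", "arguments": {
  "moves": [
    [1,3,5,1,0,0,0],
    [1,0,8,0,0,0,0],
    [1,0,8,0,0,0,0],
    [1,0,5,0,0,0,0],
    [1,0,3,0,0,0,0],
    [1,0,2,0,0,0,0],
    [1,0,0,0,0,0,0]
  ]
}}

```text
time: 20.25
tool_pos: [0.5994, -0.1522, 0.263]
tool_rot: [0.499, -0.499, 0.502, -0.501]
contact_force: [-0.3, 1.1, -1.2]
gripper_width: 0.34
```

Request:
{"name": "apply_moves", "arguments": {
  "moves": [
    [1,0,2,0,0,0,0],
    [1,0,2,0,0,0,0],
    [1,0,2,0,0,0,0],
    [1,0,2,0,0,0,0],
    [1,0,0,0,0,0,0]
  ]
}}

```text
time: 20.75
tool_pos: [0.5993, -0.1523, 0.2548]
tool_rot: [0.498, -0.499, 0.502, -0.501]
contact_force: [-0.1, 0.2, -0.7]
gripper_width: 0.341
```

```bash
python3 c.py
```

```text
t 20.75 tcp [ 0.5993 -0.1523  0.2548] x [-0.005 -1.    -0.   ] y [-0.002  0.    -1.   ] z [ 1.    -0.005 -0.002] F [-0.1  0.2 -0.7] w 0.341 q [-0.37  0.04  1.62 -0.    1.48 -0.36]
shift mm [ -4.2 -25.2  -2.3]
turn deg [ 0.1 -0.3 -0. ]
```

Request:
{"name": "apply_moves", "arguments": {
  "moves": [
    [1,0,2,0,0,0,0],
    [1,0,2,0,0,0,0],
    [1,0,1,0,0,0,0],
    [1,0,0,0,0,0,0]
  ]
}}

```text
time: 21.15
tool_pos: [0.5992, -0.1523, 0.2505]
tool_rot: [0.498, -0.499, 0.502, -0.501]
contact_force: [-2.4, 0.3, 1.1]
gripper_width: 0.34
```

Request:
{"name": "apply_moves", "arguments": {
  "moves": [
    [1,0,2,0,0,0,0],
    [1,0,2,0,0,0,0],
    [1,0,0,0,0,0,0]
  ]
}}

```text
time: 21.45
tool_pos: [0.5989, -0.1522, 0.2456]
tool_rot: [0.498, -0.499, 0.502, -0.5]
contact_force: [-2.7, 0.5, 0.5]
gripper_width: 0.336
```

Request:
{"name": "apply_moves", "arguments": {
  "moves": [
    [1,0,2,0,0,0,0],
    [1,0,2,0,0,0,0],
    [1,0,0,0,0,0,0]
  ]
}}

```text
time: 21.75
tool_pos: [0.5989, -0.1522, 0.2413]
tool_rot: [0.498, -0.499, 0.502, -0.5]
contact_force: [-3.3, 1.2, -0.7]
gripper_width: 0.34
```

The tip is entering, with a light push to -x. I ease 2 mm that way and continue.

Request:
{"name": "apply_moves", "arguments": {
  "moves": [
    [1,0,0,-1,0,0,0],
    [1,0,2,-1,0,0,0],
    [1,0,2,0,0,0,0],
    [1,0,2,0,0,0,0],
    [1,0,0,0,0,0,0]
  ]
}}

```text
time: 22.25
tool_pos: [0.5978, -0.1523, 0.236]
tool_rot: [-0.499, 0.499, -0.501, 0.501]
contact_force: [0.0, -0.3, -0.8]
gripper_width: 0.338
```

Request:
{"name": "apply_moves", "arguments": {
  "moves": [
    [1,0,3,0,0,0,0],
    [1,0,3,0,0,0,0],
    [1,0,3,0,0,0,0],
    [1,0,0,0,0,0,0]
  ]
}}

```text
time: 22.65
tool_pos: [0.5973, -0.1523, 0.2264]
tool_rot: [0.498, -0.499, 0.502, -0.501]
contact_force: [-0.1, -0.2, -1.1]
gripper_width: 0.338
```

Request:
{"name": "apply_moves", "arguments": {
  "moves": [
    [1,0,3,0,0,0,0],
    [1,0,3,0,0,0,0],
    [1,0,2,0,0,0,0],
    [1,0,0,0,0,0,0]
  ]
}}

```text
time: 23.05
tool_pos: [0.5973, -0.1523, 0.2187]
tool_rot: [0.498, -0.499, 0.502, -0.501]
contact_force: [-0.4, 0.4, -1.2]
gripper_width: 0.334
```

Request:
{"name": "apply_moves", "arguments": {
  "moves": [
    [1,0,2,0,0,0,0],
    [1,0,2,0,0,0,0],
    [1,0,2,0,0,0,0],
    [1,0,0,0,0,0,0]
  ]
}}

```text
time: 23.45
tool_pos: [0.5973, -0.1522, 0.2128]
tool_rot: [0.498, -0.499, 0.502, -0.501]
contact_force: [-0.3, 0.7, -0.9]
gripper_width: 0.34
```

Request:
{"name": "apply_moves", "arguments": {
  "moves": [
    [1,0,2,0,0,0,0],
    [1,0,2,0,0,0,0],
    [1,0,1,0,0,0,0],
    [1,0,0,0,0,0,0]
  ]
}}

```text
time: 23.85
tool_pos: [0.5973, -0.1523, 0.208]
tool_rot: [0.498, -0.499, 0.502, -0.501]
contact_force: [0.9, 0.1, -1.4]
gripper_width: 0.335
```

Request:
{"name": "apply_moves", "arguments": {
  "moves": [
    [1,0,2,0,0,0,0],
    [1,0,2,0,0,0,0],
    [1,0,0,0,0,0,0]
  ]
}}

```text
time: 24.15
tool_pos: [0.5972, -0.1522, 0.2038]
tool_rot: [0.498, -0.499, 0.502, -0.501]
contact_force: [-0.5, 0.6, -1.9]
gripper_width: 0.334
```

Request:
{"name": "apply_moves", "arguments": {
  "moves": [
    [1,0,2,0,0,0,0],
    [1,0,2,0,0,0,0],
    [1,0,0,0,0,0,0]
  ]
}}

```text
time: 24.45
tool_pos: [0.5972, -0.1522, 0.1998]
tool_rot: [0.498, -0.499, 0.502, -0.501]
contact_force: [-0.3, -0.1, 0.0]
gripper_width: 0.341
```

Request:
{"name": "apply_moves", "arguments": {
  "moves": [
    [1,0,2,0,0,0,0],
    [1,0,2,0,0,0,0],
    [1,0,0,0,0,0,0]
  ]
}}

```text
time: 24.75
tool_pos: [0.5972, -0.1522, 0.1958]
tool_rot: [0.498, -0.499, 0.502, -0.501]
contact_force: [-0.8, 0.7, -1.5]
gripper_width: 0.342
```

Request:
{"name": "apply_moves", "arguments": {
  "moves": [
    [1,0,2,0,0,0,0],
    [1,0,2,0,0,0,0],
    [1,0,0,0,0,0,0]
  ]
}}

```text
time: 25.05
tool_pos: [0.5972, -0.1522, 0.1918]
tool_rot: [0.498, -0.499, 0.502, -0.501]
contact_force: [-0.9, 0.6, -1.2]
gripper_width: 0.342
```

Request:
{"name": "apply_moves", "arguments": {
  "moves": [
    [1,0,2,0,0,0,0],
    [1,0,2,0,0,0,0],
    [1,0,0,0,0,0,0]
  ]
}}

```text
time: 25.35
tool_pos: [0.5972, -0.1522, 0.1878]
tool_rot: [0.498, -0.499, 0.502, -0.501]
contact_force: [0.5, -0.5, -1.2]
gripper_width: 0.339
```

Request:
{"name": "apply_moves", "arguments": {
  "moves": [
    [1,0,2,0,0,0,0],
    [1,0,2,0,0,0,0],
    [1,0,0,0,0,0,0]
  ]
}}

```text
time: 25.65
tool_pos: [0.5972, -0.1522, 0.1838]
tool_rot: [0.498, -0.499, 0.502, -0.501]
contact_force: [-0.9, 0.0, -0.3]
gripper_width: 0.341
```

Request:
{"name": "apply_moves", "arguments": {
  "moves": [
    [1,0,2,0,0,0,0],
    [1,0,1,0,0,0,0],
    [1,0,0,0,0,0,0]
  ]
}}

```text
time: 25.95
tool_pos: [0.5973, -0.1523, 0.181]
tool_rot: [0.498, -0.499, 0.502, -0.501]
contact_force: [0.7, -0.0, -0.7]
gripper_width: 0.339
```

Request:
{"name": "apply_moves", "arguments": {
  "moves": [
    [1,0,2,0,0,0,0],
    [1,0,1,0,0,0,0],
    [1,0,0,0,0,0,0]
  ]
}}

```text
time: 26.25
tool_pos: [0.5973, -0.1523, 0.178]
tool_rot: [0.498, -0.499, 0.502, -0.501]
contact_force: [-0.0, 0.8, -1.5]
gripper_width: 0.34
```

Request:
{"name": "apply_moves", "arguments": {
  "moves": [
    [1,0,1,0,0,0,0],
    [1,0,1,0,0,0,0],
    [1,0,0,0,0,0,0]
  ]
}}

```text
time: 26.55
tool_pos: [0.5976, -0.1524, 0.1772]
tool_rot: [-0.499, 0.499, -0.501, 0.501]
contact_force: [-1.7, 1.3, 2.7]
gripper_width: 0.34
```

Request:
{"name": "apply_moves", "arguments": {
  "moves": [
    [1,0,1,0,0,0,0],
    [1,0,1,0,0,0,0],
    [1,0,0,0,0,0,0]
  ]
}}

```text
time: 26.85
tool_pos: [0.598, -0.1527, 0.1771]
tool_rot: [-0.499, 0.499, -0.501, 0.502]
contact_force: [-4.2, 1.3, 10.2]
gripper_width: 0.337
```

It has bottomed: the TCP stopped at z = 0.1772 and the force rose to 10 N. I relieve the push, release and withdraw upwards.

Request:
{"name": "apply_moves", "arguments": {
  "moves": [
    [1,0,-2,0,0,0,0],
    [1,0,0,0,0,0,0],
    [0.2,0,0,0,0,0,0],
    [0,0,0,0,0,0,0],
    [-0.3,0,0,0,0,0,0],
    [-0.3,0,0,0,0,0,0],
    [-0.3,0,0,0,0,0,0],
    [-0.3,0,0,0,0,0,0],
    [-0.3,0,-10,0,0,0,0],
    [-0.3,0,-20,0,0,0,0],
    [-0.3,0,-20,0,0,0,0],
    [-0.3,0,-25,0,0,0,0],
    [-0.3,0,-25,0,0,0,0],
    [-0.3,0,0,0,0,0,0]
  ]
}}

```text
time: 28.25
tool_pos: [0.5995, -0.1531, 0.2824]
tool_rot: [-0.5, 0.498, -0.498, 0.504]
contact_force: [-0.0, 0.3, -0.3]
gripper_width: 0.649
```

```bash
python3 - <<'E'
from h import *
go(None)
s=np.mean([manip.grab_frame("side").astype(float) for _ in range(3)],0).astype(np.uint8)
cv2.imwrite("pics/side2.png",s)
cv2.imwrite("pics/l7.png",cv2.resize(s[170:260,300:400],(800,600),interpolation=cv2.INTER_CUBIC)[:, :])
for b in blobs(s,"red",(330,170,368,215)): print(b[0],b[1])
for z in(.1,.148,.169,.185,.19,.195): print(z,proj("side",(.597,-.15,z)))
E
```

```text
t 28.25 tcp [ 0.5995 -0.1531  0.2824] x [-0.005 -1.     0.003] y [ 0.008 -0.003 -1.   ] z [ 1.    -0.005  0.008] F [-0.   0.3 -0.3] w 0.649 q [-0.37  0.02  1.6  -0.    1.52 -0.37]
[350 190   4  12  33] [351.48484848 195.18181818]
0.1 [349.93634874 209.43112737]
0.148 [350.8767051  199.30290593]
0.169 [351.29783776 194.76704589]
0.185 [351.62279106 191.26709727]
0.19 [351.72507496 190.1654362 ]
0.195 [351.82771249 189.05996638]
```

View pics/l7.png

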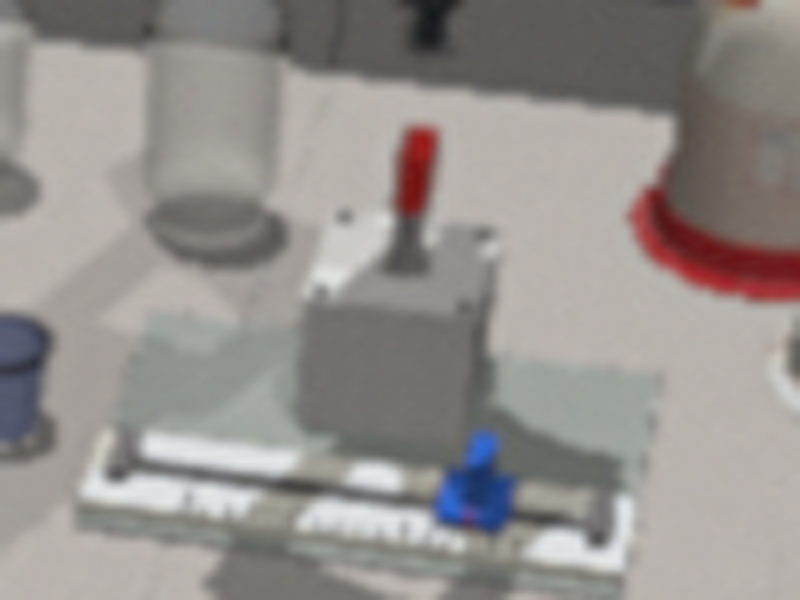

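The rod stands upright and released, with the red handle at side-picture rows of about 188–201. Three estimates of the exposed length give 90–92 mm. To sharpen that, I gently touch the handle's end with the shut fingertips.

Request:
{"name": "apply_moves", "arguments": {
  "moves": [
    [1,0,0,0,0,0,0],
    [1,0,0,0,0,0,0],
    [1,-2,0,-1,0,0,0],
    [1,0,0,0,0,0,0],
    [1,0,0,0,0,0,0],
    [1,0,0,0,0,0,0],
    [1,0,0,0,0,0,0],
    [1,0,15,0,0,0,0],
    [1,0,20,0,0,0,0],
    [1,0,15,0,0,0,0],
    [1,0,10,0,0,0,0],
    [1,0,4,0,0,0,0],
    [1,0,0,0,0,0,0]
  ]
}}

```text
time: 29.7
tool_pos: [0.5962, -0.1502, 0.2115]
tool_rot: [0.498, -0.499, 0.502, -0.501]
contact_force: [0.1, 0.3, -0.1]
gripper_width: 0.001
```

Request:
{"name": "apply_moves", "arguments": {
  "moves": [
    [1,0,1,0,0,0,0],
    [1,0,1,0,0,0,0],
    [1,0,1,0,0,0,0],
    [1,0,0,0,0,0,0]
  ]
}}

```text
time: 30.1
tool_pos: [0.5966, -0.1504, 0.2096]
tool_rot: [-0.499, 0.499, -0.501, 0.501]
contact_force: [0.4, -0.6, 0.4]
gripper_width: -0.003
```

Request:
{"name": "apply_moves", "arguments": {
  "moves": [
    [1,0,1,0,0,0,0],
    [1,0,1,0,0,0,0],
    [1,0,0,0,0,0,0]
  ]
}}

```text
time: 30.4
tool_pos: [0.5963, -0.1503, 0.2071]
tool_rot: [0.499, -0.499, 0.502, -0.501]
contact_force: [0.1, -0.5, 0.4]
gripper_width: -0.005
```

Request:
{"name": "apply_moves", "arguments": {
  "moves": [
    [1,0,1,0,0,0,0],
    [1,0,0,0,0,0,0]
  ]
}}

```text
time: 30.6
tool_pos: [0.5964, -0.1503, 0.2061]
tool_rot: [0.499, -0.499, 0.502, -0.501]
contact_force: [-0.0, 0.0, 0.4]
gripper_width: -0.002
```

Request:
{"name": "apply_moves", "arguments": {
  "moves": [
    [1,0,1,0,0,0,0],
    [1,0,0,0,0,0,0]
  ]
}}

```text
time: 30.8
tool_pos: [0.5964, -0.1503, 0.2051]
tool_rot: [0.499, -0.499, 0.501, -0.501]
contact_force: [-0.6, -0.8, 1.0]
gripper_width: -0.0
```

Request:
{"name": "apply_moves", "arguments": {
  "moves": [
    [1,0,1,0,0,0,0],
    [1,0,0,0,0,0,0]
  ]
}}

```text
time: 31.0
tool_pos: [0.5966, -0.1504, 0.2046]
tool_rot: [-0.499, 0.499, -0.501, 0.501]
contact_force: [0.1, -0.3, 1.7]
gripper_width: 0.0
```

Request:
{"name": "apply_moves", "arguments": {
  "moves": [
    [1,0,1,0,0,0,0],
    [1,0,0,0,0,0,0]
  ]
}}

```text
time: 31.2
tool_pos: [0.5971, -0.1505, 0.2045]
tool_rot: [-0.499, 0.499, -0.501, 0.502]
contact_force: [-0.8, 0.3, 4.7]
gripper_width: 0.003
```

Request:
{"name": "apply_moves", "arguments": {
  "moves": [
    [1,0,1,0,0,0,0],
    [1,0,0,0,0,0,0]
  ]
}}

```text
time: 31.4
tool_pos: [0.5974, -0.1506, 0.2045]
tool_rot: [-0.499, 0.499, -0.5, 0.502]
contact_force: [-1.6, 1.1, 7.3]
gripper_width: 0.001
```

The touch gives a head height of 0.2046 - 0.019 = 0.1856, so 85.6 mm exposed, against about 91 mm from the other estimates. To settle it, I calibrate the shut fingertip offset on the bare worktop near (0.40, -0.03).

Request:
{"name": "apply_moves", "arguments": {
  "moves": [
    [1,0,-10,0,0,0,0],
    [1,0,-20,0,0,0,0],
    [1,0,-20,0,0,0,0],
    [1,-20,0,-32,0,0,0],
    [1,-20,0,-33,0,0,0],
    [1,-20,0,-33,0,0,0],
    [1,-20,0,-33,0,0,0],
    [1,-20,0,-33,0,0,0],
    [1,-20,0,-33,0,0,0],
    [1,0,40,0,0,0,0],
    [1,0,40,0,0,0,0],
    [1,0,40,0,0,0,0],
    [1,0,40,0,0,0,0],
    [1,0,30,0,0,0,0],
    [1,0,20,0,0,0,0],
    [1,0,10,0,0,0,0],
    [1,0,0,0,0,0,0],
    [1,0,0,0,0,0,0]
  ]
}}

```text
time: 33.2
tool_pos: [0.4006, -0.0295, 0.0334]
tool_rot: [-0.499, 0.499, -0.501, 0.501]
contact_force: [0.2, -1.1, -0.1]
gripper_width: -0.0
```

Request:
{"name": "apply_moves", "arguments": {
  "moves": [
    [1,0,3,0,0,0,0],
    [1,0,3,0,0,0,0],
    [1,0,2,0,0,0,0],
    [1,0,0,0,0,0,0]
  ]
}}

```text
time: 33.6
tool_pos: [0.3998, -0.0293, 0.0244]
tool_rot: [0.499, -0.499, 0.501, -0.501]
contact_force: [-1.1, -0.5, 0.0]
gripper_width: -0.001
```

Request:
{"name": "apply_moves", "arguments": {
  "moves": [
    [1,0,1,0,0,0,0],
    [1,0,1,0,0,0,0],
    [1,0,1,0,0,0,0],
    [1,0,0,0,0,0,0]
  ]
}}

```text
time: 34.0
tool_pos: [0.3997, -0.0293, 0.0213]
tool_rot: [0.498, -0.499, 0.502, -0.501]
contact_force: [-0.3, 0.7, -0.9]
gripper_width: -0.003
```

Request:
{"name": "apply_moves", "arguments": {
  "moves": [
    [1,0,1,0,0,0,0],
    [1,0,1,0,0,0,0],
    [1,0,0,0,0,0,0]
  ]
}}

```text
time: 34.3
tool_pos: [0.3997, -0.0293, 0.0193]
tool_rot: [0.499, -0.499, 0.502, -0.501]
contact_force: [0.4, -0.1, 0.1]
gripper_width: -0.001
```

Request:
{"name": "apply_moves", "arguments": {
  "moves": [
    [1,0,1,0,0,0,0],
    [1,0,1,0,0,0,0],
    [1,0,0,0,0,0,0]
  ]
}}

```text
time: 34.6
tool_pos: [0.4, -0.0294, 0.019]
tool_rot: [0.498, -0.499, 0.502, -0.5]
contact_force: [-7.8, 0.6, 14.7]
gripper_width: 0.003
```

The worktop touch confirms 19.0 mm, so the direct reading stands at 85.6 mm exposed. I take the camera and grasp estimates as biased. I now go to the slide, grip its fin, push it to its zero end to find zero by feel, and then move it along by the measured length.

Request:
{"name": "apply_moves", "arguments": {
  "moves": [
    [-1,0,-20,0,0,0,0],
    [-1,0,-40,0,0,0,0],
    [-1,0,-40,0,0,0,0],
    [-1,0,-40,0,0,0,0],
    [-1,28,0,15,0,0,0],
    [-1,28,0,15,0,0,0],
    [-1,28,0,15,0,0,0],
    [-1,28,0,15,0,0,0],
    [-1,28,0,15,0,0,0],
    [-1,28,0,15,0,0,0],
    [-1,0,0,0,0,8.2,0],
    [-1,0,0,0,0,8.2,0],
    [-1,0,0,0,0,8.2,0],
    [-1,0,0,0,0,8.2,0],
    [-1,0,0,0,0,8.2,0],
    [-1,0,0,0,0,8.2,0],
    [-1,0,0,0,0,8.2,0],
    [-1,0,0,0,0,8.2,0],
    [-1,0,0,0,0,8.2,0],
    [-1,0,0,0,0,8.2,0]
  ]
}}

```text
time: 36.6
tool_pos: [0.4891, -0.1977, 0.1571]
tool_rot: [0.045, -0.046, 0.706, -0.706]
contact_force: [-0.5, 0.3, 0.1]
gripper_width: 0.996
```

Request:
{"name": "apply_moves", "arguments": {
  "moves": [
    [-1,0,0,0,0,8,0],
    [-1,0,0,0,0,0,0]
  ]
}}

```text
time: 36.8
tool_pos: [0.4891, -0.1977, 0.1572]
tool_rot: [-0.002, 0.001, 0.707, -0.707]
contact_force: [-0.8, -0.3, -0.0]
gripper_width: 0.999
```

```bash
python3 - <<'E'
from h import *
go((.4906,-.1985,.058),np.array([[-1,0,0],[0,0,-1],[0,-1,0.]]))
s=manip.grab_frame("side");s0=cv2.imread("pics/side2.png")
for im in(s0,s):
  for b in blobs(im,"blue",(330,215,400,265)): print(b[0],b[1],onz("side",b[1],.042))
  for b in blobs(im,"red",(330,170,368,215)): print("handle",b[0],b[1])
E
```

```text
t 36.8 tcp [ 0.4891 -0.1977  0.1572] x [-1.     0.005  0.001] y [-0.001  0.    -1.   ] z [-0.005 -1.    -0.   ] F [-0.8 -0.3 -0. ] w 0.999 q [-0.53 -0.1   1.93 -0.    1.32  1.05]
shift mm [-1.6 99.2  0.7]
turn deg [ 0.  -0.3  0.1]
[355 235   9  14  78] [359.20512821 242.61538462] [ 0.48924181 -0.20499754  0.042     ]
handle [350 190   4  12  33] [351.48484848 195.18181818]
[355 236   9  13  63] [359.14285714 243.34920635] [ 0.48535547 -0.20533776  0.042     ]
handle [350 190   3   4   8] [351.25 191.5 ]
```

Request:
{"name": "apply_moves", "arguments": {
  "moves": [
    [-1,0,20,0,0,0,0],
    [-1,0,20,0,0,0,0],
    [-1,0,20,0,0,0,0],
    [-1,0,20,0,0,0,0],
    [-1,0,14,0,0,0,0],
    [-1,0,5,0,0,0,0],
    [-1,0,0,0,0,0,0],
    [0.3,0,0,0,0,0,0],
    [0.5,0,0,0,0,0,0],
    [1,0,0,0,0,0,0],
    [1,0,0,0,0,0,0],
    [1,0,0,0,0,0,0],
    [1,0,0,0,0,0,0],
    [1,0,0,0,0,0,0]
  ]
}}

```text
time: 38.25
tool_pos: [0.4894, -0.1982, 0.0591]
tool_rot: [0.002, -0.001, -0.707, 0.708]
contact_force: [-1.7, -1.7, 4.9]
gripper_width: 0.13
```

```bash
python3 -c "
from h import *
go(None)"
```

```text
t 38.25 tcp [ 0.4894 -0.1982  0.0591] x [-1.     0.004  0.   ] y [-0.    -0.001 -1.   ] z [-0.004 -1.     0.001] F [-1.7 -1.7  4.9] w 0.13 q [-0.53  0.02  1.98 -0.    1.13  1.05]
```

The fin is gripped: the opening is about 11 mm against the 12 mm fin. I push towards zero.

Request:
{"name": "apply_moves", "arguments": {
  "moves": [
    [1,0,-1.5,0,0,0,0],
    [1,0,0,5,0,0,0],
    [1,0,0,5,0,0,0],
    [1,0,0,5,0,0,0],
    [1,0,0,3,0,0,0],
    [1,0,0,0,0,0,0]
  ]
}}

```text
time: 38.85
tool_pos: [0.4895, -0.2159, 0.0592]
tool_rot: [-0.002, 0.002, 0.707, -0.707]
contact_force: [5.2, -0.6, -6.2]
gripper_width: 0.125
```

Request:
{"name": "apply_moves", "arguments": {
  "moves": [
    [1,0,0,2,0,0,0],
    [1,0,0,1,0,0,0],
    [1,0,0,0,0,0,0]
  ]
}}

```text
time: 39.15
tool_pos: [0.4895, -0.2186, 0.0592]
tool_rot: [-0.002, 0.002, 0.707, -0.707]
contact_force: [5.3, 1.3, -6.0]
gripper_width: 0.126
```

Request:
{"name": "apply_moves", "arguments": {
  "moves": [
    [1,0,0,1,0,0,0],
    [1,0,0,1,0,0,0],
    [1,0,0,0,0,0,0]
  ]
}}

```text
time: 39.45
tool_pos: [0.4895, -0.2205, 0.0592]
tool_rot: [-0.002, 0.002, 0.707, -0.707]
contact_force: [5.0, 1.4, -5.8]
gripper_width: 0.131
```

Request:
{"name": "apply_moves", "arguments": {
  "moves": [
    [1,0,0,1,0,0,0],
    [1,0,0,1,0,0,0],
    [1,0,0,0,0,0,0]
  ]
}}

```text
time: 39.75
tool_pos: [0.4895, -0.2225, 0.0592]
tool_rot: [-0.001, 0.002, 0.708, -0.707]
contact_force: [6.1, 0.6, -5.7]
gripper_width: 0.125
```

Request:
{"name": "apply_moves", "arguments": {
  "moves": [
    [1,0,0,1,0,0,0],
    [1,0,0,0,0,0,0]
  ]
}}

```text
time: 39.95
tool_pos: [0.4895, -0.2235, 0.0592]
tool_rot: [-0.001, 0.002, 0.708, -0.707]
contact_force: [6.0, 2.0, -6.0]
gripper_width: 0.126
```

Request:
{"name": "apply_moves", "arguments": {
  "moves": [
    [1,0,0,1,0,0,0],
    [1,0,0,0,0,0,0]
  ]
}}

```text
time: 40.15
tool_pos: [0.4895, -0.2245, 0.0592]
tool_rot: [-0.001, 0.002, 0.708, -0.707]
contact_force: [6.5, 2.2, -5.7]
gripper_width: 0.128
```

Request:
{"name": "apply_moves", "arguments": {
  "moves": [
    [1,0,0,1,0,0,0],
    [1,0,0,0,0,0,0]
  ]
}}

```text
time: 40.35
tool_pos: [0.4895, -0.2254, 0.0592]
tool_rot: [-0.001, 0.002, 0.708, -0.707]
contact_force: [6.6, 1.9, -5.4]
gripper_width: 0.128
```

Request:
{"name": "apply_moves", "arguments": {
  "moves": [
    [1,0,0,1,0,0,0],
    [1,0,0,0,0,0,0]
  ]
}}

```text
time: 40.55
tool_pos: [0.4896, -0.2255, 0.0592]
tool_rot: [-0.002, 0.002, 0.708, -0.706]
contact_force: [6.1, 4.4, -4.3]
gripper_width: 0.128
```

Request:
{"name": "apply_moves", "arguments": {
  "moves": [
    [1,0,0,1,0,0,0],
    [1,0,0,0,0,0,0]
  ]
}}

```text
time: 40.75
tool_pos: [0.4895, -0.2256, 0.0592]
tool_rot: [-0.002, 0.002, 0.709, -0.705]
contact_force: [5.9, 8.3, -3.5]
gripper_width: 0.125
```

The slide hits a hard stop at TCP y = -0.2256, so the well is at y = -0.1506, matching the cameras. The target for 85.6 mm is TCP y = -0.140.

Request:
{"name": "apply_moves", "arguments": {
  "moves": [
    [1,0,0,-3,0,0,0],
    [1,0,0,-5,0,0,0],
    [1,0,0,-5,0,0,0],
    [1,0,0,-5,0,0,0],
    [1,0,0,-5,0,0,0],
    [1,0,0,-5,0,0,0],
    [1,0,0,-5,0,0,0],
    [1,0,0,-5,0,0,0],
    [1,0,0,-5,0,0,0],
    [1,0,0,-5,0,0,0],
    [1,0,0,-5,0,0,0],
    [1,0,0,-5,0,0,0],
    [1,0,0,-5,0,0,0],
    [1,0,0,-5,0,0,0],
    [1,0,0,-5,0,0,0],
    [1,0,0,-5,0,0,0],
    [1,0,0,-5,0,0,0],
    [1,0,0,-3,0,0,0],
    [1,0,0,0,0,0,0]
  ]
}}

```text
time: 42.65
tool_pos: [0.4887, -0.1408, 0.0592]
tool_rot: [-0.003, 0.001, 0.708, -0.707]
contact_force: [3.9, 2.1, -11.3]
gripper_width: 0.128
```

Request:
{"name": "apply_moves", "arguments": {
  "moves": [
    [1,0,1,-1,0,0,0],
    [1,0,0,0,0,0,0]
  ]
}}

```text
time: 42.85
tool_pos: [0.4888, -0.1407, 0.0592]
tool_rot: [-0.003, 0.001, 0.707, -0.707]
contact_force: [-2.0, 0.7, -4.8]
gripper_width: 0.128
```

Request:
{"name": "apply_moves", "arguments": {
  "moves": [
    [0.6,0,0,0,0,0,0],
    [0.3,0,0,0,0,0,0],
    [0,0,0,0,0,0,0],
    [0,0,0,0,0,0,0],
    [0,0,0,0,0,0,0],
    [0,0,-10,0,0,0,0],
    [0,0,-20,0,0,0,0],
    [0,-20,-20,0,0,0,0],
    [0,30,-30,0,0,0,0],
    [0,30,-30,0,0,0,0],
    [0,30,-30,0,0,0,0],
    [0,0,0,-40,0,0,0],
    [0,0,0,-40,0,0,0],
    [0,0,0,-40,0,0,0],
    [0,0,0,-40,0,0,0],
    [0,0,0,0,0,0,0]
  ]
}}

```text
time: 44.45
tool_pos: [0.42, 0.023, 0.1998]
tool_rot: [0.001, -0.0, 0.708, -0.707]
contact_force: [-0.1, -0.8, 1.1]
gripper_width: 0.503
```

```bash
python3 - <<'E'
from h import *
go(None)
s=np.mean([manip.grab_frame("side").astype(float) for _ in range(3)],0).astype(np.uint8);t=np.mean([manip.grab_frame("top").astype(float) for _ in range(3)],0).astype(np.uint8)
cv2.imwrite("pics/s9.png",s);cv2.imwrite("pics/t9.png",t)
for n,im,roi in(("side",s,(320,215,400,265)),("top",t,(310,200,380,235))):
  for b in blobs(im,"blue",roi): print(n,b[0],b[1],onz(n,b[1],.042))
for b in blobs(s,"red",(330,170,368,215)): print("handle",b[0],b[1])
for b in blobs(t,"red",(330,160,368,200)): print("handle top",b[0],b[1],onz("top",b[1],.186))
cv2.imwrite("pics/l9.png",np.hstack([cv2.resize(t[165:240,300:380],(400,375),interpolation=cv2.INTER_CUBIC),cv2.resize(s[180:260,320:400],(400,375),interpolation=cv2.INTER_CUBIC)]))
E
```

```text
t 44.45 tcp [0.42   0.023  0.1998] x [-1.    -0.001 -0.   ] y [ 0.     0.001 -1.   ] z [ 0.001 -1.    -0.001] F [-0.1 -0.8  1.1] w 0.503 q [-0.12 -0.44  2.12  0.    1.46  1.45]
side [337 233  10  14  71] [342.04225352 240.15492958] [ 0.48703609 -0.14288007  0.042     ]
top [333 214   8  10  66] [336.37878788 218.33333333] [ 0.49014764 -0.13714842  0.042     ]
handle [350 189   4  13  37] [351.37837838 194.83783784]
handle top [342 178   3   8  23] [343.04347826 181.65217391] [ 0.59513351 -0.14535304  0.186     ]
```

View pics/l9.png

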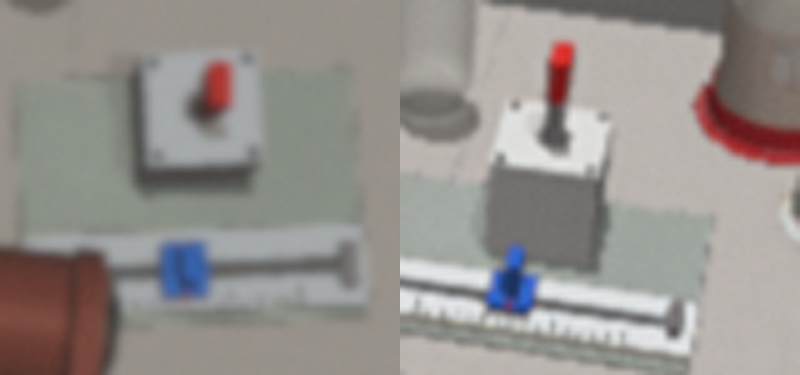

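The rod stands upright in the well, with its handle at side-picture rows of about 188.6–201.6. The slide sits at about (336,218) in the top picture. By the arm it reads 84.9 mm and by the top camera about 85 mm, against 85.6 mm exposed. The gripper is clear, so I hand in.

```bash
python3 - <<'E'
from plant import manip
print(manip.job_done())
E
```

```text
the job is handed in; nothing more can be done
None
```

I laid the rod in the rest, took it again by its handle and lowered it into the well until it bottomed. I left it standing there released, set the blue slide to its exposed length, and handed the job in at about 45 s of the 72 s allowed. The hand-in reports no verdict.

**Last checks:**
- **Rod:** it stands upright and free. Touching its top with the shut fingertips gave 85.6 mm exposed, so the well is about 84.4 mm deep. A touch on the worktop confirmed the 19.0 mm fingertip offset.
- **Slide:** I pushed it against its zero stop first, then moved it. By the arm it reads about 84.9 mm, 0.7 mm from the rod's length. The top camera gave about 85 mm, and the side camera a rougher 82 mm.
- **Bystanders:** I never touched them on purpose, and none looked shifted in the views I had. I did not measure them again at the end.

**Disagreements:**
- **Exposed length:** before the touch, the grip and camera estimates gave 90–92 mm. I trusted the touch because it is direct, and the bias-corrected side picture (85.6–87 mm) agrees with it.
- **Possible settling on release:** the difference could also mean the rod dropped up to about 5 mm when I let go. That would stay under the 0.4 m/s limit, but I did not check it directly.

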